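# Run a fingertip along the specimen box to shut its lids

### The arm

A 6-joint arm with a two-finger parallel gripper is mounted at the origin on the work surface. World frame = base frame: x ahead of the robot, y to its left, z up, the work surface at z = 0. Lengths are in m, angles in degrees, forces in N, time in s.
With the tool pointing down it reaches from about 0.35 to 0.875 m from the base axis. Payload 4.2 kg.
Tool frame: the origin (TCP) lies between the finger pads, 19 mm behind the fingertips; this is the grasp point; z points along the fingers, y is the line along which they close (so a half turn about z gives the same grasp; the last joint's range is limited). The gripper opens to 87 mm and grips with 3 to 60 N. Pads are 19 mm wide; open, the fingers measure 117 mm over their backs; the gripper's body (75 mm by 190 mm) begins 51 mm behind the grasp point.
Start: joints at [-48.954, 22.042, 0.453, 0, -68.411, -14.817], TCP at [0.276, -0.561, 0.241] pointing down, gripper open.
Joint ranges: [-179.83, 179.83], [-69.29, 118.12], [-61.27, 80.66], [-181.25, 117.63], [-171.15, -9.14], [-177.46, 177.46]. Speed limits (degrees/s): [159.86, 159.86, 180, 180, 180, 180].

### API

Orientations are given as a 3x3 rotation matrix whose columns are the frame's x, y, z axes.
In Python, from station import r gives the robot as it stands.
- The arm moves only by the tool jog_arm, never from a script. Its argument "plan" is text: rows parted by semicolons, each of 7 numbers parted by spaces: the shift along the tool's x, y, z normalised to -1 to 1, where 1 is 0.025 m, then the turn, a rotation vector about the tool's x, y, z normalised to -1 to 1, where 1 is 8 degrees, then the closure, from -1 (fully open) to 1 (shut). A call has exactly 10 rows; each row shifts and turns the commanded pose from where the row before left it, along the tool's axes as they then stand; what a row does not reach is not made up. A row lasts 1/10 s, in which the tool goes at most 50 mm and 8.59 degrees, less where a joint would pass 70% of its speed; a pose out of reach is approached as far as the arm can. A call with a number of a shift or a turn outside -1 to 1 is refused whole. A call with a gripper value outside its range is refused whole. The fingers move at their own pace and stop on an object; the grip force is fixed at half the most. Time passes only in rows, so rows that do not move let the fingers close, or fill a call up. It gives the time, the measured TCP pose, the force, the opening and the grip force at its end, in the units of the state.
- r.sense(): the state, without advancing time (a new reading comes with each control period).
- r.capture(name): name is "scene" or "side" or "wrist"; returns (picture, depth): 384x512x3 uint8, red, green, blue; 384x512 float32, m along the optical axis (not along the pixel's ray), 0 where there is no reading.
- r.get_calibration(name): a dict with "mtx" (3x3 intrinsics, pixels), "extrinsics" (4x4, takes a point from camera to world coordinates). Camera axes: x right, y up, looking along -z (the intrinsics and any distortion apply to the point x, -y, -z); pixel columns grow to the right and rows downward; lengths in m; the calibration is good to about 2 mm. The wrist camera is an equidistant fisheye: a pixel r from the principal point sees the ray r / f radians off the axis. A picture is of the moment at which its call begins: read the wrist's pose just before it. get_calibration takes no time and is no camera call; for the wrist camera it gives the pose at the moment of the call.
- r.finish_job(): hands the job in; it is judged then, once.
The state is a dict: "time_s": time; "joints": joint angles; "joint_velocities": joint speeds; "effort": joint torques, N m; "tcp_pos": TCP position; "ee_rot": TCP orientation; "wrist_force": force on the tool from outside, world axes, zero at the start; "moment": the same for the moment, N m; "gripper_width": opening from 0.0 (shut) to 1.0 (fully open); "gripper_force": force on a finger pad.
Only numpy, scipy, OpenCV 4.12 (cv2) and the standard library are available. Lean on these libraries where they do the work, as an engineer would, in place of code of your own. Each camera call takes 0.05 s, during which the arm holds its last target. There are 200 camera calls.

### The job

Shut all five lids of the long specimen box by running closed fingertips lightly along the middle of the row in a single pass, going from the lids' hinges towards their raised free edges, and keeping your hand down at the row until the last lid lies flat; then take the hand clear. Only touch the box, do not pick up, tip or shove the box along. Leave the short box as it is with its lids open, and leave everything else on the bench where it stands.

Things in the scene. Friction and masses are not known exactly. Their poses are not given: they have to be found in the camera images.
- long_box: grey box, loose, 44 x 254 mm, rim 34 mm high, 0.7 kg; origin at the centre of its underside, z up, y along the row of five lids. Shut lids lie on its rim, upper face 38 mm above the origin, 42 mm apart, the middle one over the origin; flat solid end strips 22 mm long, level with the shut lids (38 mm), at both ends. Each lid is hinged on its +y side, its free -y edge up at first
- long_box_start (a point): point over the middle of the long box's +y end face, 38 mm above its underside (the height of the upper face of a shut lid): the end to begin at: a fingertip going from here along -y just above shut height folds each lid down in turn; from the other end it catches under them
- long_box_finish (a point): same over the -y end face: the far end of the row
- lid1 (a joint): white rectangular lid number 1 of the long box, counted from its +y (hinge) end, 33 mm along the row, 40 mm across, 4 mm thick; its near edge is 5 mm, its free edge 38 mm from the hinge, which lies 32 mm above the box underside; value is its opening angle: 0 = flat shut, 1.25 = stop. It stays where it is left (very light hinge friction, about 0.1 N at its free edge)
- lid2 (a joint): white rectangular lid number 2 of the long box, counted from its +y (hinge) end, 33 mm along the row, 40 mm across, 4 mm thick; its near edge is 5 mm, its free edge 38 mm from the hinge, which lies 32 mm above the box underside; value is its opening angle: 0 = flat shut, 1.25 = stop. It stays where it is left (very light hinge friction, about 0.1 N at its free edge)
- lid3 (a joint): white rectangular lid number 3 of the long box, counted from its +y (hinge) end, 33 mm along the row, 40 mm across, 4 mm thick; its near edge is 5 mm, its free edge 38 mm from the hinge, which lies 32 mm above the box underside; value is its opening angle: 0 = flat shut, 1.25 = stop. It stays where it is left (very light hinge friction, about 0.1 N at its free edge)
- lid4 (a joint): white rectangular lid number 4 of the long box, counted from its +y (hinge) end, 33 mm along the row, 40 mm across, 4 mm thick; its near edge is 5 mm, its free edge 38 mm from the hinge, which lies 32 mm above the box underside; value is its opening angle: 0 = flat shut, 1.25 = stop. It stays where it is left (very light hinge friction, about 0.1 N at its free edge)
- lid5 (a joint): white rectangular lid number 5 of the long box, counted from its +y (hinge) end, 33 mm along the row, 40 mm across, 4 mm thick; its near edge is 5 mm, its free edge 38 mm from the hinge, which lies 32 mm above the box underside; value is its opening angle: 0 = flat shut, 1.25 = stop. It stays where it is left (very light hinge friction, about 0.1 N at its free edge)
- lid1_edge (a point): middle of the free edge of the first lid, 38 mm from its hinge (middle of its thickness)
- lid5_edge (a point): middle of the free edge of the last lid, 38 mm from its hinge (middle of its thickness)
- short_box: the short box of the same make with three lids, 44 x 170 mm, 34 mm high, to be left as it is with its lids open (standing up to 40 mm above its rim); loose; origin at the centre of its underside, y along its row
- slid1 (a joint): lid 1 of the short box, opening angle (0 = shut); leave it open
- slid2 (a joint): lid 2 of the short box, opening angle (0 = shut); leave it open
- slid3 (a joint): lid 3 of the short box, opening angle (0 = shut); leave it open
- oil_bottle: small amber bottle, 28 mm across, 70 mm tall, loose; origin under its centre
- stain_jar: open glass jar, 60 mm across, 65 mm tall, loose; origin under its centre
- dish: flat closed round dish, 80 mm across, 16 mm tall, loose; origin under its centre
- slide_pack: cardboard pack 30 x 80 x 28 mm, loose; origin under its centre
- marker: white marker pen with a black cap, lying flat, 140 mm long (its x), 15 mm thick, loose
- loupe: plain metal waisted eyepiece, 42 mm across, 34 mm tall, loose; origin under its centre

How it is judged:
By the outcome, as a careful person would: the job done as asked, in the order asked, and still so for the second after the job is handed in, with the robot touching nothing.
It also fails if it takes over 42 s, if anything falls off the work surface, if the arm or the gripper's body presses on something with over 40 N, if the wrist force passes 120 N, or if a joint passes its speed limit or range.

## Working session

There is one attempt and no reset: what is moved stays moved. The work goes in short steps, Python scripts to look and compute and a tool call to move; the robot and the scene stay as the last step left them, time stands still between calls to the robot, and variables do not carry over. Pictures are saved under pics/ and viewed, at most 10 in all, crops included, and the job is handed in when it is done.

Besides the shell and the picture viewer there is one more tool, called after "Emit:" as name(argument=value, ...), one argument or row to a line, values as JSON. jog_arm: Moves the arm, as the interface text tells. Scaled input: -1 to 1 covers 0.025 m each way for a shift and 8 degrees each way for a turn. Its arguments: {"type":"object","properties":{"plan":{"type":"string"}},"required":["plan"]}

```bash
mkdir -p pics; cat > h.py <<'E'
import numpy as np, cv2
from station import r
def world(name, depth):
    c=r.get_calibration(name); K=np.array(c["mtx"]);T=np.array(c["extrinsics"])
    v,u=np.mgrid[:depth.shape[0],:depth.shape[1]]
    p=np.stack([(u-K[0,2])/K[0,0]*depth,-(v-K[1,2])/K[1,1]*depth,-depth],-1)
    return p@T[:3,:3].T+T[:3,3]
E
python3 - <<'E'
from h import *
for n in("scene","side"):
    p,d=r.capture(n); np.savez("pics/%s0.npz"%n,p=p,d=d,w=world(n,d))
    cv2.imwrite("pics/%s0.png"%n,cv2.resize(p[:,:,::-1],(800,600),interpolation=cv2.INTER_CUBIC))
    print(n,np.round(r.get_calibration(n)["extrinsics"],3).tolist())
print(r.sense())
E
```

```text
scene [[-0.752, -0.442, 0.49, 1.176], [0.66, -0.516, 0.547, 0.641], [0.011, 0.734, 0.679, 0.914], [0.0, 0.0, 0.0, 1.0]]
side [[0.833, 0.267, -0.484, -0.067], [-0.553, 0.411, -0.725, -0.963], [0.006, 0.872, 0.49, 0.684], [0.0, 0.0, 0.0, 1.0]]
{'time_s': 0.1, 'joints': array([-4.89545561e+01,  2.20883420e+01,  3.87392657e-01, -2.47531988e-02,
       -6.84111661e+01, -1.48162020e+01]), 'joint_velocities': array([-0.07396848, -0.1736659 ,  0.14297548,  0.10460753, -0.0109569 ,
        0.01025791]), 'effort': array([-7.09008655e-04, -3.91689134e+01,  1.87933069e+01,  4.23193708e+00,
        1.34294250e-02, -7.89773571e-05]), 'tcp_pos': array([ 0.27601782, -0.56019163,  0.24024801]), 'ee_rot': array([[-8.97103284e-01, -4.41819797e-01, -9.81943583e-04],
       [-4.41820874e-01,  8.97101605e-01,  1.73955019e-03],
       [ 1.12335453e-04,  1.99439936e-03, -9.99998005e-01]]), 'wrist_force': array([ 0.38716228,  0.94981323, -0.18011929]), 'moment': array([ 0.05040652, -0.00097727, -0.01331759]), 'gripper_force': 0.0, 'gripper_width': 0.9948386652927246}
```

View pics/scene0.png

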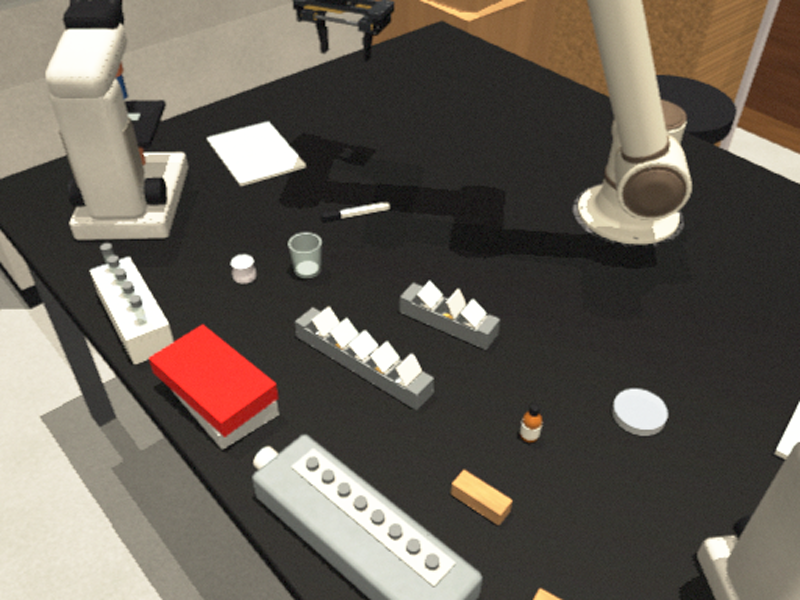

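View pics/side0.png

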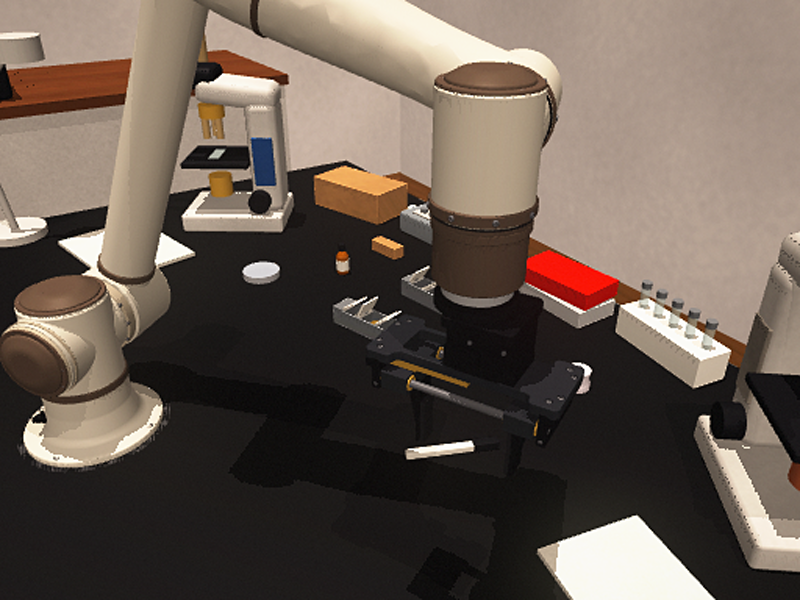

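The scene view shows the long box from about (297,320) to (432,390), with the short box behind it at (400-498, 285-345). The side view is mostly blocked by the arm. Next I measure from the scene depth.

```bash
python3 - <<'E'
from h import *
z=np.load("pics/scene0.npz"); w=z["w"]; p=z["p"]; d=z["d"]
t=w[150:200,60:180]; 
print("table z", [round(float(np.median(w[v,u,2])),4) for v,u in((300,300),(260,180),(180,250))] , w[[280,200,150],[300,280,150],2])
m=((w[...,2]>0.015)&(w[...,2]<0.11)&(d>0)).astype(np.uint8)
n,l,st,c=cv2.connectedComponentsWithStats(m)
for i in range(1,n):
    if st[i,4]>60:
        q=w[l==i]; print(i,st[i],np.round(np.r_[q.min(0),q.max(0)],3))
i=l[int(352*.64),int(360*.64)]
if i==0: i=l[int(360*.64),int(350*.64)]
q=w[l==i]; 
rect=cv2.minAreaRect((q[:,:2]*1000).astype(np.float32)); print("rect all",rect)
b=q[q[:,2]<0.04]; rect=cv2.minAreaRect((b[:,:2]*1000).astype(np.float32)); print("rect low",rect)
bx=cv2.boxPoints(rect); e=[bx[k]-bx[k-1] for k in range(2)]; L=max(e,key=np.linalg.norm); L=L/np.linalg.norm(L); L=L*(1 if L[1]>0 else -1); C=np.array(rect[0])
print("axis",L,"yaw of axis",np.degrees(np.arctan2(L[1],L[0])))
A=(q[:,:2]*1000-C)@L; B=(q[:,:2]*1000-C)@np.array([-L[1],L[0]])
for a in range(-140,140,5):
    k=(A>=a)&(A<a+5)
    if k.sum(): 
        kk=k&(abs(B)<12)
        print(a,k.sum(),"B",B[k].min().round(),B[k].max().round(),"zmax",(q[k,2].max()*1000).round(), "zmidmed",(np.median(q[kk,2])*1000).round() if kk.sum() else None)
r0=p[170:280,170:340][:,:,::-1]
cv2.imwrite("pics/crop.png",cv2.resize(r0,(790,511),interpolation=cv2.INTER_CUBIC))
E
```

```text
table z [0.0011, -0.0003, 0.0014] [0.00111465 0.01435765 0.00308352]
1 [ 78   0  65  20 647] [ 0.064 -1.467  0.015  0.388 -1.43   0.095]
2 [436   0  34   7 136] [-1.13  -0.558  0.015 -1.    -0.441  0.047]
4 [  0   5  43  37 968] [ 0.52  -1.472  0.015  0.725 -1.434  0.11 ]
7 [  43   95   77   57 2512] [ 0.597 -0.767  0.015  0.886 -0.526  0.11 ]
9 [374 107  54  45 772] [-0.029 -0.092  0.015  0.137  0.123  0.11 ]
27 [184 149  21  27 458] [ 0.568 -0.308  0.015  0.629 -0.247  0.07 ]
36 [  57  159  121  126 5213] [ 0.827 -0.461  0.015  0.95  -0.018  0.11 ]
37 [147 163  16  15 174] [ 0.675 -0.362  0.015  0.716 -0.317  0.039]
38 [ 255  180   64   41 1188] [ 0.455 -0.091  0.015  0.546  0.081  0.071]
39 [ 188  197   89   62 1989] [ 0.626 -0.157  0.015  0.715  0.101  0.07 ]
40 [392 249  35  28 635] [0.376 0.291 0.015 0.457 0.367 0.022]
41 [333 258  13  23 226] [0.563 0.234 0.015 0.588 0.261 0.073]
57 [ 161  278  147  106 7494] [0.805 0.041 0.015 0.939 0.377 0.073]
67 [289 301  38  32 583] [0.686 0.237 0.015 0.731 0.32  0.034]
68 [ 447  328   42   56 1182] [0.518 0.518 0.015 0.615 0.611 0.11 ]
6
[... 1850 characters left out ...]
 zmax 62.0 zmidmed 52.0
50 50 B -21.0 21.0 zmax 52.0 zmidmed 48.0
55 57 B -22.0 21.0 zmax 49.0 zmidmed 44.0
60 61 B -22.0 22.0 zmax 44.0 zmidmed 34.0
65 21 B -22.0 16.0 zmax 37.0 zmidmed 26.0
70 15 B -22.0 -2.0 zmax 37.0 zmidmed 19.0
75 16 B -24.0 1.0 zmax 35.0 zmidmed 19.0
80 22 B -22.0 11.0 zmax 67.0 zmidmed 43.0
85 54 B -22.0 21.0 zmax 70.0 zmidmed 65.0
90 55 B -21.0 22.0 zmax 69.0 zmidmed 59.0
95 67 B -23.0 19.0 zmax 60.0 zmidmed 52.0
100 61 B -21.0 24.0 zmax 51.0 zmidmed 44.0
105 35 B -21.0 21.0 zmax 45.0 zmidmed 40.0
110 42 B -23.0 22.0 zmax 43.0 zmidmed 39.0
115 39 B -23.0 23.0 zmax 42.0 zmidmed 39.0
120 41 B -21.0 20.0 zmax 42.0 zmidmed 39.0
125 85 B -22.0 22.0 zmax 42.0 zmidmed 29.0
```

View pics/crop.png

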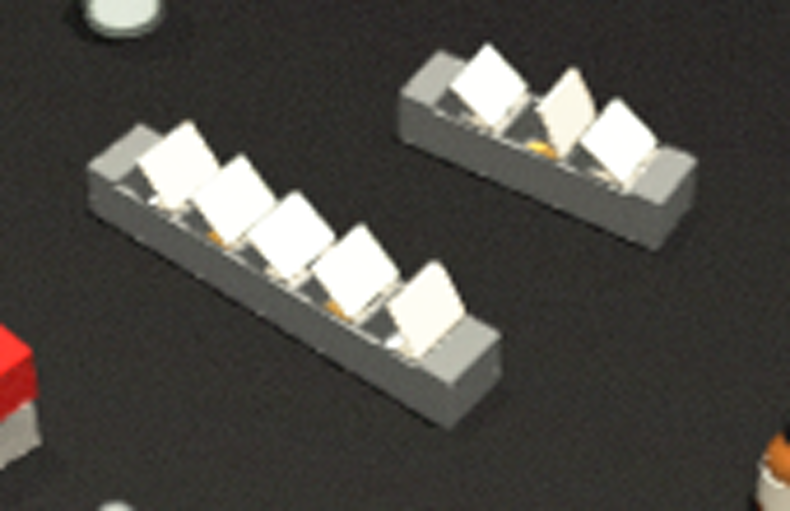

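The lids rise towards -y, so the hinge (start) end is at world +y. The box centre is (0.6706, -0.0285) and its row axis is (-0.182, 0.983). The measured height (38-39 mm) and size match what was given. First I turn the tool x onto the pass direction (+74.3° about world z) and close the fingers.

Emit:
jog_arm(
  plan="0 0 0 0 0 -0.93 1;0 0 0 0 0 -0.93 1;0 0 0 0 0 -0.93 1;0 0 0 0 0 -0.93 1;0 0 0 0 0 -0.93 1;0 0 0 0 0 -0.93 1;0 0 0 0 0 -0.93 1;0 0 0 0 0 -0.93 1;0 0 0 0 0 -0.93 1;0 0 0 0 0 -0.93 1",
)

```text
time_s: 1.1
tcp_pos: [0.2761, -0.5603, 0.2406]
ee_rot: [[0.19, -0.982, -0.001], [-0.982, -0.19, 0.001], [-0.001, 0.0, -1.0]]
wrist_force: [0.2, -0.2, -0.2]
gripper_width: 0.171
gripper_force: 0.0
```

```bash
cat >> h.py <<'E'
C=np.array([0.6706,-0.0285]);U=np.array([-0.1816,0.9834])
def go(a,z):
    s=r.sense();R=s["ee_rot"];t=np.r_[C+a*U,z]
    want=np.array([[-U[0],-U[1],0],[-U[1],U[0],0],[0,0,-1]]).T
    want=np.column_stack([np.r_[-U,0],np.cross([0,0,-1],np.r_[-U,0]),[0,0,-1]])
    rv=cv2.Rodrigues(R.T@want)[0].ravel()
    print("t",s["time_s"],"pos",s["tcp_pos"].round(4),"shift units",(R.T@(t-s["tcp_pos"])/0.025).round(3),"turn units",(np.degrees(rv)/8).round(3),"F",s["wrist_force"].round(2),"w",s["gripper_width"])
E
python3 -c "
from h import *
go(0.117,0.12)"
```

```text
t 1.1 pos [ 0.2761 -0.5603  0.2406] shift units [-22.569 -19.568   4.843] turn units [0.003 0.009 0.058] F [ 0.19 -0.17 -0.21] w 0.1710620264046998
```

Emit:
jog_arm(
  plan="-0.75 -0.65 0 0 0 0 1;-0.75 -0.65 0 0 0 0 1;-0.75 -0.65 0 0 0 0 1;-0.75 -0.65 0 0 0 0 1;-0.75 -0.65 0 0 0 0 1;-0.75 -0.65 0 0 0 0 1;-0.75 -0.65 0 0 0 0 1;-0.75 -0.65 0 0 0 0 1;-0.75 -0.65 0 0 0 0 1;-0.75 -0.65 0 0 0 0 1",
)

```text
time_s: 2.1
tcp_pos: [0.4015, -0.3452, 0.2408]
ee_rot: [[0.184, -0.983, -0.001], [-0.983, -0.184, 0.001], [-0.001, 0.001, -1.0]]
wrist_force: [0.0, 0.0, 0.2]
gripper_width: 0.005
gripper_force: 0.0
```

Emit:
jog_arm(
  plan="-0.75 -0.65 0 0 0 0 1;-0.75 -0.65 0 0 0 0 1;-0.75 -0.65 0 0 0 0 1;-0.75 -0.65 0 0 0 0 1;-0.75 -0.65 0 0 0 0 1;-0.75 -0.65 0 0 0 0 1;-0.75 -0.65 0 0 0 0 1;-0.75 -0.65 0 0 0 0 1;-0.75 -0.65 0 0 0 0 1;-0.75 -0.65 0 0 0 0 1",
)

```text
time_s: 3.1
tcp_pos: [0.5266, -0.1311, 0.2408]
ee_rot: [[0.184, -0.983, -0.001], [-0.983, -0.184, 0.0], [-0.0, 0.001, -1.0]]
wrist_force: [0.5, -0.7, 0.4]
gripper_width: 0.006
gripper_force: 0.0
```

Emit:
jog_arm(
  plan="-0.75 -0.65 0 0 0 0 1;-0.75 -0.65 0 0 0 0 1;-0.75 -0.65 0 0 0 0 1;-0.75 -0.65 0 0 0 0 1;-0.75 -0.65 0 0 0 0 1;-0.75 -0.65 0 0 0 0 1;-0.75 -0.65 0 0 0 0 1;-0.75 -0.65 0 0 0 0 1;-0.75 -0.65 0 0 0 0 1;-0.75 -0.65 0 0 0 0 1",
)

```text
time_s: 4.1
tcp_pos: [0.6517, 0.083, 0.2406]
ee_rot: [[0.184, -0.983, -0.001], [-0.983, -0.184, -0.0], [-0.0, 0.001, -1.0]]
wrist_force: [0.2, -0.1, 1.0]
gripper_width: 0.004
gripper_force: 0.0
```

```bash
python3 -c "
from h import *
go(0.121,0.07)
p,d=r.capture('side');cv2.imwrite('pics/s1.png',cv2.resize(p[150:300,180:380,::-1],(800,600),interpolation=cv2.INTER_CUBIC))
w=world('side',d);m=(w[...,2]>.012)&(w[...,2]<.036)
rel=w[...,:2]-C;A=rel@U;B=rel@np.array([-U[1],U[0]])
k=m&(abs(A)<.15)&(abs(B)<.04);print(k.sum(),A[k].min(),A[k].max(),B[k].min(),B[k].max())
k=(abs(A)<.15)&(abs(B)<.018)&(w[...,2]>.034)&(w[...,2]<.045)&(abs(A)>.112);print('strip z',k.sum(),np.median(w[k,2]) if k.any() else None)
"
```

```text
t 4.1 pos [0.6517 0.083  0.2406] shift units [-0.316  0.058  6.823] turn units [0.01 0.   0.02] F [ 0.24 -0.08  0.99] w 0.004192818309763097
849 -0.12966350368673202 0.1257678543931895 -0.024286256640952426 0.02920656662715795
strip z 53 0.037359984136851376
```

View pics/s1.png

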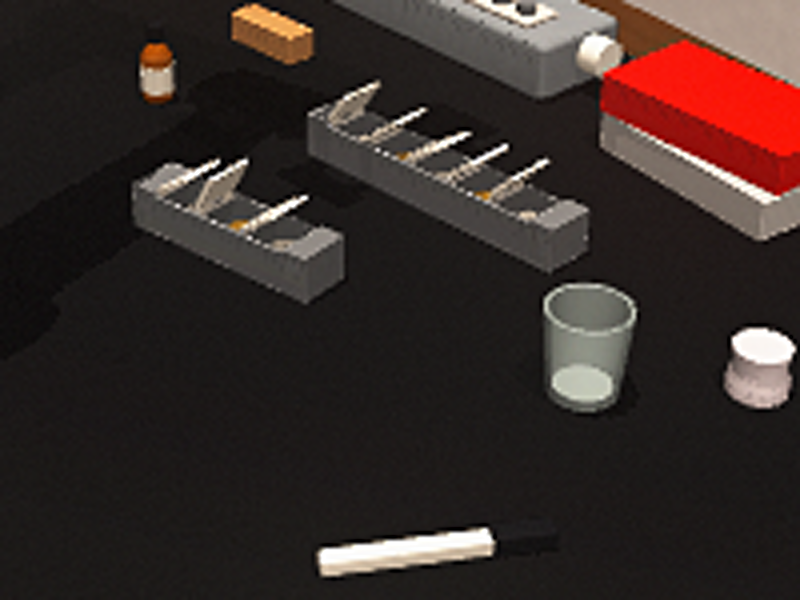

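The side view confirms that all five lids lean up towards the jar end, and that the hinge end is the far left. Now I move down over the start strip.

Emit:
jog_arm(
  plan="-0.3 0.06 0.8 0 0 0 1;0 0 0.9 0 0 0.02 1;0 0 0.9 0 0 0 1;0 0 0.9 0 0 0 1;0 0 0.9 0 0 0 1;0 0 0.9 0 0 0 1;0 0 0.9 0 0 0 1;0 0 0.6 0 0 0 1;0 0 0.2 0 0 0 1;0 0 0 0 0 0 1",
)

```text
time_s: 5.15
tcp_pos: [0.6486, 0.0891, 0.0656]
ee_rot: [[0.182, -0.983, -0.001], [-0.983, -0.182, -0.001], [0.0, 0.001, -1.0]]
wrist_force: [0.9, -0.3, 0.8]
gripper_width: 0.006
gripper_force: 0.0
```

```bash
python3 -c "
from h import *
go(0.121,0.0572)"
```

```text
t 5.15 pos [0.6486 0.0891 0.0656] shift units [-0.054 -0.013  0.336] turn units [ 0.009 -0.003  0.002] F [ 0.88 -0.31  0.82] w 0.005780146230516532
```

Emit:
jog_arm(
  plan="-0.05 0 0.1 0 0 0 1;0 0 0.1 0 0 0 1;0 0 0.06 0 0 0 1;0 0 0.02 0 0 0 1;0 0 0.01 0 0 0 1;0 0 0.01 0 0 0 1;0 0 0 0 0 0 1;0 0 0 0 0 0 1;0 0 0 0 0 0 1;0 0 0 0 0 0 1",
)

```text
time_s: 6.15
tcp_pos: [0.6485, 0.0905, 0.0588]
ee_rot: [[0.182, -0.983, 0.0], [-0.983, -0.182, 0.0], [0.0, -0.0, -1.0]]
wrist_force: [0.5, 0.3, 0.5]
gripper_width: 0.006
gripper_force: 0.0
```

```bash
python3 -c "
from h import *
go(0.121,0.0572)"
```

```text
t 6.15 pos [0.6485 0.0905 0.0588] shift units [ 0.001 -0.003  0.063] turn units [-0.    -0.     0.001] F [0.47 0.25 0.47] w 0.00597185987262274
```

Emit:
jog_arm(
  plan="0 0 0.01 0 0 0 1;0 0 0.01 0 0 0 1;0 0 0.01 0 0 0 1;0 0 0.01 0 0 0 1;0 0 0 0 0 0 1;0 0 0 0 0 0 1;0 0 0 0 0 0 1;0 0 0 0 0 0 1;0 0 0 0 0 0 1;0 0 0 0 0 0 1",
)

```text
time_s: 7.15
tcp_pos: [0.6486, 0.0905, 0.0578]
ee_rot: [[0.182, -0.983, 0.0], [-0.983, -0.182, -0.0], [0.0, -0.0, -1.0]]
wrist_force: [0.0, 0.4, -0.2]
gripper_width: 0.006
gripper_force: 0.0
```

Emit:
jog_arm(
  plan="0 0 0.01 0 0 0 1;0 0 0.01 0 0 0 1;0 0 0 0 0 0 1;0 0 0 0 0 0 1;0 0 0 0 0 0 1;0 0 0 0 0 0 1;0 0 0 0 0 0 1;0 0 0 0 0 0 1;0 0 0 0 0 0 1;0 0 0 0 0 0 1",
)

```text
time_s: 8.15
tcp_pos: [0.6485, 0.0905, 0.0572]
ee_rot: [[0.182, -0.983, 0.0], [-0.983, -0.182, 0.0], [-0.0, -0.0, -1.0]]
wrist_force: [0.2, -0.2, -0.6]
gripper_width: 0.009
gripper_force: 0.0
```

Emit:
jog_arm(
  plan="0 0 0.01 0 0 0 1;0 0 0.005 0 0 0 1;0 0 0 0 0 0 1;0 0 0 0 0 0 1;0 0 0 0 0 0 1;0 0 0 0 0 0 1;0 0 0 0 0 0 1;0 0 0 0 0 0 1;0 0 0 0 0 0 1;0 0 0 0 0 0 1",
)

```text
time_s: 9.15
tcp_pos: [0.6486, 0.0905, 0.0572]
ee_rot: [[0.182, -0.983, 0.0], [-0.983, -0.182, -0.0], [0.0, -0.0, -1.0]]
wrist_force: [-2.2, -0.9, 4.8]
gripper_width: 0.006
gripper_force: 2.6
```

```bash
python3 -c "
from h import *
go(-0.117,0.0575)"
```

```text
t 9.15 pos [0.6486 0.0905 0.0572] shift units [ 9.52  -0.    -0.012] turn units [-0.001 -0.     0.002] F [-2.22 -0.95  4.82] w 0.005882461783123462
```

Contact with the strip is at TCP z = 0.0572. I lift about 0.3 mm and start the pass.

Emit:
jog_arm(
  plan="0 0 -0.025 0 0 0 1;0 0 0 0 0 0 1;0.1 0 0 0 0 0 1;0.15 0 0 0 0 0 1;0.15 0 0 0 0 0 1;0.15 0 0 0 0 0 1;0.15 0 0 0 0 0 1;0.15 0 0 0 0 0 1;0.15 0 0 0 0 0 1;0.15 0 0 0 0 0 1",
)

```text
time_s: 10.15
tcp_pos: [0.6537, 0.0617, 0.0574]
ee_rot: [[0.181, -0.983, -0.0], [-0.983, -0.181, -0.0], [0.0, 0.0, -1.0]]
wrist_force: [-1.0, 0.8, 0.2]
gripper_width: 0.003
gripper_force: 0.0
```

```bash
python3 -c "
from h import *
go(-0.117,0.0574)"
```

```text
t 10.15 pos [0.6537 0.0617 0.0574] shift units [ 8.349e+00 -1.100e-02 -1.000e-03] turn units [ 0.003 -0.001 -0.001] F [-0.98  0.76  0.2 ] w 0.0031048853419699987
```

Height is good and forces are tiny, so I continue.

Emit:
jog_arm(
  plan="0.2 0 0 0 0 0 1;0.2 0 0 0 0 0 1;0.2 0 0 0 0 0 1;0.2 0 0 0 0 0 1;0.2 0 0 0 0 0 1;0.2 0 0 0 0 0 1;0.2 0 0 0 0 0 1;0.2 0 0 0 0 0 1;0.2 0 0 0 0 0 1;0.2 0 0 0 0 0 1",
)

```text
time_s: 11.15
tcp_pos: [0.6629, 0.0126, 0.0575]
ee_rot: [[0.182, -0.983, 0.0], [-0.983, -0.182, -0.0], [0.0, -0.0, -1.0]]
wrist_force: [-0.2, -0.3, -0.4]
gripper_width: 0.009
gripper_force: 0.0
```

```bash
python3 -c "
from h import *
go(-0.117,0.0574)
p,d=r.capture('scene');cv2.imwrite('pics/s2.png',cv2.resize(p[170:280,170:340,::-1],(790,511),interpolation=cv2.INTER_CUBIC))"
```

```text
t 11.15 pos [0.6629 0.0126 0.0575] shift units [ 6.353e+00 -2.000e-03  5.000e-03] turn units [-0.    -0.     0.001] F [-0.19 -0.29 -0.4 ] w 0.00864973519993459
```

View pics/s2.png

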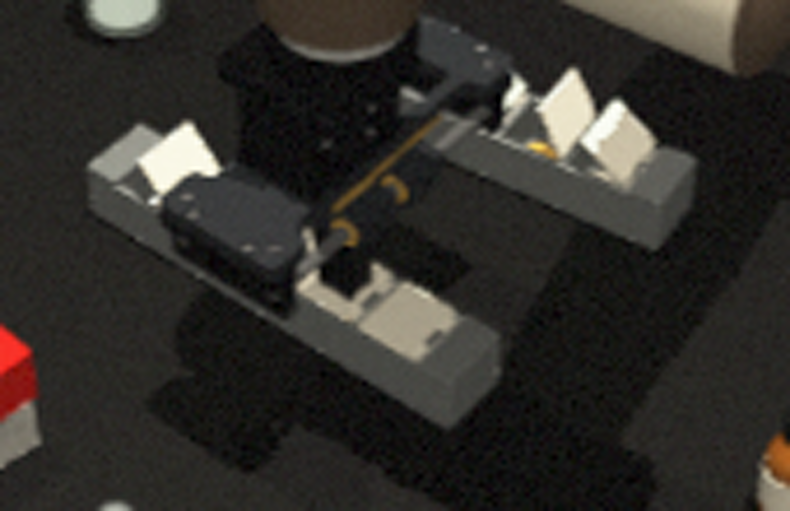

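Lid 1 (near (410,320)) lies flat, lid 2 is almost down, and the box hasn't moved.

Emit:
jog_arm(
  plan="0.2 0 0.005 0 0 0 1;0.2 0 0 0 0 0 1;0.2 0 0 0 0 0 1;0.2 0 0 0 0 0 1;0.2 0 0 0 0 0 1;0.2 0 0 0 0 0 1;0.2 0 0 0 0 0 1;0.2 0 0 0 0 0 1;0.2 0 0 0 0 0 1;0.2 0 0 0 0 0 1",
)

```text
time_s: 12.2
tcp_pos: [0.672, -0.0365, 0.0574]
ee_rot: [[0.182, -0.983, -0.0], [-0.983, -0.182, 0.0], [-0.0, 0.0, -1.0]]
wrist_force: [-0.5, -0.4, -0.3]
gripper_width: 0.004
gripper_force: 0.0
```

Emit:
jog_arm(
  plan="0.2 0 0 0 0 0 1;0.2 0 0 0 0 0 1;0.2 0 0 0 0 0 1;0.2 0 0 0 0 0 1;0.2 0 0 0 0 0 1;0.2 0 0 0 0 0 1;0.2 0 0 0 0 0 1;0.2 0 0 0 0 0 1;0.2 0 0 0 0 0 1;0.2 0 0 0 0 0 1",
)

```text
time_s: 13.2
tcp_pos: [0.681, -0.0855, 0.0572]
ee_rot: [[0.182, -0.983, -0.0], [-0.983, -0.182, 0.0], [-0.0, 0.0, -1.0]]
wrist_force: [0.1, 0.9, -0.1]
gripper_width: 0.007
gripper_force: 0.6
```

```bash
python3 -c "
from h import *
go(-0.119,0.0574)"
```

```text
t 13.2 pos [ 0.681  -0.0855  0.0572] shift units [ 2.441 -0.006 -0.007] turn units [ 0.001  0.002 -0.   ] F [ 0.07  0.86 -0.09] w 0.00730215974854785
```

Emit:
jog_arm(
  plan="0.25 0 -0.005 0 0 0 1;0.25 0 0 0 0 0 1;0.25 0 0 0 0 0 1;0.25 0 0 0 0 0 1;0.25 0 0 0 0 0 1;0.25 0 0 0 0 0 1;0.25 0 0 0 0 0 1;0.25 0 0 0 0 0 1;0.25 0 0 0 0 0 1;0.25 0 0 0 0 0 1",
)

```text
time_s: 14.2
tcp_pos: [0.6925, -0.1472, 0.0575]
ee_rot: [[0.182, -0.983, -0.0], [-0.983, -0.182, 0.0], [-0.0, 0.0, -1.0]]
wrist_force: [0.5, 0.0, -0.3]
gripper_width: 0.006
gripper_force: 0.0
```

```bash
python3 -c "
from h import *
go(-0.119,0.0574)
p,d=r.capture('scene');cv2.imwrite('pics/s3.png',cv2.resize(p[170:280,170:340,::-1],(790,511),interpolation=cv2.INTER_CUBIC))
p,d=r.capture('side');cv2.imwrite('pics/s3b.png',cv2.resize(p[150:300,180:380,::-1],(800,600),interpolation=cv2.INTER_CUBIC))"
```

```text
t 14.2 pos [ 0.6925 -0.1472  0.0575] shift units [-0.069 -0.003  0.004] turn units [0.    0.    0.001] F [ 0.51  0.05 -0.35] w 0.005956109755543137
```

View pics/s3.png

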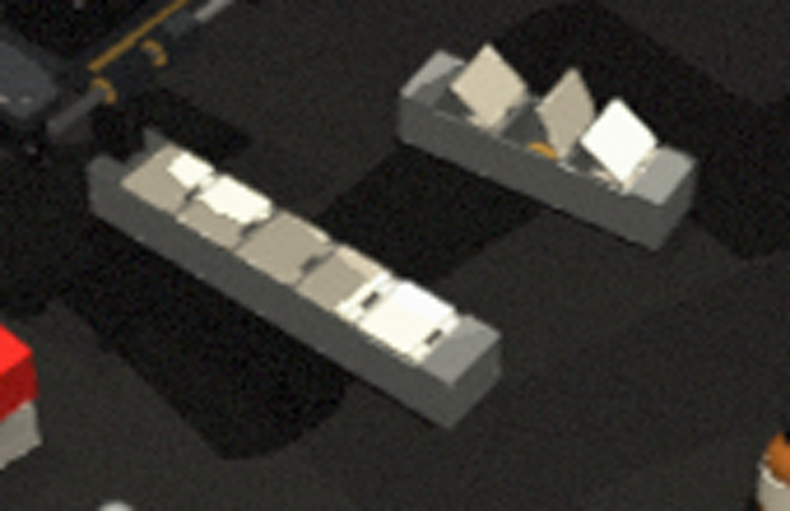

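View pics/s3b.png

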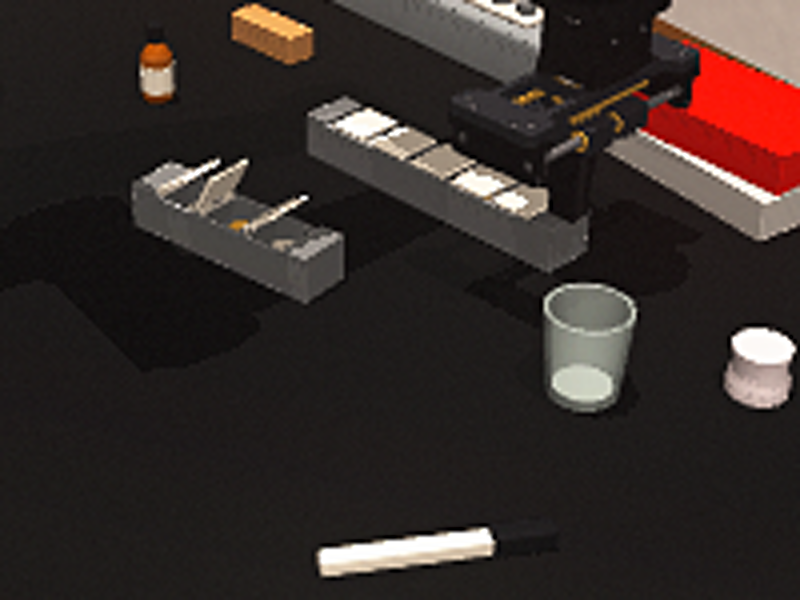

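All five lids lie flat in both views, and the box and its neighbours haven't moved. Now I lift the hand clear.

Emit:
jog_arm(
  plan="0 0 -0.2 0 0 0 1;0 0 -0.5 0 0 0 1;0 0 -0.8 0 0 0 1;0 0 -0.9 0 0 0 1;0 0 -0.9 0 0 0 1;0 0 -0.9 0 0 0 1;0 0 -0.9 0 0 0 1;0 0 -0.9 0 0 0 1;0 0 -0.4 0 0 0 1;0 0 0 0 0 0 1",
)

```text
time_s: 15.3
tcp_pos: [0.6932, -0.1466, 0.2204]
ee_rot: [[0.182, -0.983, 0.005], [-0.983, -0.182, -0.0], [0.001, -0.005, -1.0]]
wrist_force: [1.0, -0.8, 0.0]
gripper_width: 0.003
gripper_force: 0.0
```

Emit:
jog_arm(
  plan="0 0 0 0 0 0 1;0 0 0 0 0 0 1;0 0 0 0 0 0 1;0 0 0 0 0 0 1;0 0 0 0 0 0 1;0 0 0 0 0 0 1;0 0 0 0 0 0 1;0 0 0 0 0 0 1;0 0 0 0 0 0 1;0 0 0 0 0 0 1",
)

```text
time_s: 16.3
tcp_pos: [0.6924, -0.1468, 0.2176]
ee_rot: [[0.182, -0.983, 0.0], [-0.983, -0.182, -0.0], [0.0, -0.0, -1.0]]
wrist_force: [-0.5, 0.4, 0.4]
gripper_width: 0.01
gripper_force: 0.0
```

```bash
python3 -c "
from h import *
p,d=r.capture('side');w=world('side',d);rel=w[...,:2]-C;A=rel@U;B=rel@np.array([-U[1],U[0]])
for i in range(5):
    a=.084-.042*i
    for o in(-.012,0,.012):
        k=(abs(A-a-o)<.004)&(abs(B)<.015)&(w[...,2]<.09)&(w[...,2]>.02);print(i+1,o,k.sum(),np.median(w[k,2]).round(4))
print(r.finish_job())"
```

```text
1 -0.012 12 0.0373
1 0 6 0.0377
1 0.012 8 0.0374
2 -0.012 13 0.0372
2 0 11 0.0377
2 0.012 8 0.0364
3 -0.012 9 0.0374
3 0 13 0.0388
3 0.012 9 0.0369
4 -0.012 18 0.0373
4 0 14 0.0375
4 0.012 7 0.0389
5 -0.012 17 0.0379
5 0 14 0.0376
5 0.012 9 0.037
the job is handed in; nothing more can be done
None
```

All five lids of the long box are shut flat after one light pass (about 37–39 mm high by camera), nothing else on the bench was touched, the hand is clear, and the job is handed in at about 16 s.

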